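# Set the bottle shaker to speed five and start it

### The arm

A 7-joint arm with a two-finger parallel gripper is mounted at the origin on the work surface. World frame = base frame: x ahead of the robot, y to its left, z up, the work surface at z = 0. Lengths are in mm, angles in rad, forces in N, time in s.
With the tool pointing down it reaches from about 400 to 875 mm from the base axis. Payload 4.4 kg.
Tool frame: the origin (TCP) lies midway between the tips of the shut fingers; the grasp point (between the pads) lies 19 mm behind it; z points along the fingers, y is the direction in which the jaws open and shut (so a half turn about z gives the same grasp; the last joint's range is limited). The gripper opens to 85 mm and grips with 20 to 120 N. Pads are 22 mm wide; open, the fingers measure 114 mm over their backs; the gripper's body (76 mm by 85 mm) begins 54 mm behind the grasp point. The pads swing forward as they close: fully open they stand 13 mm farther back than shut.
Start: joints at [1.112, 0.628, 0.038, 1.517, -0.027, 0.996, -0.02], TCP at [248.833, -600.5, 231.313] pointing down, gripper open.
Joint ranges: [-3.06, 3.06], [-0.37, 2.12], [-1.25, 1.32], [0.18, 2.47], [-1.1, 4.24], [0.23, 1.98], [-2.94, 2.94]. Speed limits (rad/s): [2.57, 2.57, 3.14, 3.14, 3.14, 3.14, 3.14].

### API

Orientations are given as [roll, pitch, yaw] about the fixed x, y, z axes, in that order (R = Rz(yaw) Ry(pitch) Rx(roll)).
In Python, from cell import ctrl, vision gives the robot as it stands.
- The arm moves only by the tool play_rows, never from a script. Its arguments are lists of equal length, an entry for each row: "slide": the shift along the tool's x, y, z in mm, a list of three; "turn": the turn about the tool's z in rad; "fingers": the opening, from 0 (shut) to 1 (fully open). A call has 1 to 5 rows; each row is the pose to reach, as a shift and turn from the pose measured when the call began, along the tool's axes at that moment; what a row does not reach only later rows make up. A row lasts 1/8 s, in which the tool goes at most 62.5 mm and 10.7 degrees, less where a joint would pass 70% of its speed; a pose out of reach is approached as far as the arm can. A call with a gripper value outside its range is refused whole. The fingers move at their own pace and stop on an object; the grip force is fixed at half the most. Time passes only in rows, so rows that repeat a pose let the fingers close. It gives the time, the measured TCP pose, the force and the opening at its end, in the units of the state.
- ctrl.read_state(): the state, without advancing time (a new reading comes with each control period).
- vision.get_image(name): name is "scene" or "top" or "wrist"; returns (picture, depth): 420x560x3 uint8, blue, green, red; 420x560 float32, mm along the optical axis (not along the pixel's ray), 0 where there is no reading.
- vision.camera_params(name): a dict with "fx", "fy", "cx", "cy" (pixels), "position" and "rotation" of the camera in the world. Camera axes: x right, y up, looking along -z (the intrinsics and any distortion apply to the point x, -y, -z); pixel columns grow to the right and rows downward; lengths in mm; the calibration is good to about 2 mm. A picture is of the moment at which its call begins: read the wrist's pose just before it. camera_params takes no time and is no camera call; for the wrist camera it gives the pose at the moment of the call.
- ctrl.finish_job(): hands the job in, once; it reports no verdict.
The state is a dict: "clock": time; "qpos": joint angles; "qd": joint speeds; "tau": joint torques, N m; "eef_pos": TCP position; "tool_rot": TCP orientation; "force": force on the tool from outside, world axes, zero at the start; "torque": the same for the moment, N m; "width": finger opening in mm.
Only numpy, scipy, OpenCV 4.12 (cv2) and the standard library are available. Lean on these libraries where they do the work, as an engineer would, in place of code of your own. Each camera call takes 0.05 s, during which the arm holds its last target.

### The job

Set the bench shaker to speed 5: with a fingertip, push the pointer of its big speed dial round clockwise, click by click, to the fifth click from the off stop (off itself counts as 0; the dial does not start at the same click each time). Only then press the round start button fully down and let it come back up. Grip and lift nothing, leave the small timer knob as it is set, and do not disturb the jars, bottles and other things standing around.

Things in the scene. Friction and masses are not known exactly. Their poses are not given: they have to be found in the camera images.
- dial (a joint): Angle of the speed dial, rad: 0 at the off stop, growing clockwise seen from above. It clicks into place every 0.628 rad (36 degrees): position k at 0.628 k, from 0 to 7 with firm stops at both; position 5 is at 3.142. Past half-way between two positions a spring draws it on to the next, where it stays; getting over a click takes 2 to 4 N at 32 mm from the axis.
- dial_axis (a point): Point on the speed dial's upright axis at the height of the shaker's flat control deck (80 mm above the table). The dial is a grey disc 88 mm across, its top 13 mm above the deck, at the left of the deck for somebody at its front edge. With the dial at position k the pointer stands at 126 - 36 k degrees from shaker's x, counted anticlockwise from above.
- shaker: The fixed white shaker, 300 mm deep, 440 mm wide; origin under it, 170 mm behind its front edge, x to its rear, y to its left. Flat control deck in front, platform with jars at the rear. Around the speed dial 8 dark strokes on the deck, growing longer clockwise, mark its positions: 0 the shortest (front left) to 7 the longest (front right); 5 is two strokes before the longest.
- dial_tip (a point): Top of the outer end of the speed dial's pointer, 42 mm from the axis. The pointer is one upright black fin with a white line on top, 9 mm thick, running from the axis (hub 16 mm across) to the disc's edge on one side only; it stands 24 mm above the disc, its top 37 mm above the deck. It is pushed on its side, which turns the dial.
- start (a joint): Travel of the start button, m: 0 up, 0.006 fully down; a spring brings it back; about 5 N holds it fully down.
- start_top (a point): Centre of the top of the round grey start button, 32 mm across, in a low black housing, on the deck between the speed dial and the timer knob, about 110 mm from the speed dial's axis. Pressed straight down.
- timer_tip (a point): Outer end of the white line on top of the timer knob, the smaller black knob (40 mm across, bar grip) at the right of the deck. Not to be turned.
- jar0: Squat glass jar with white lid, 60 mm across and 70 mm tall, loose on the aluminium platform that fills the rear of the shaker (16 mm higher than the deck). Origin at the centre of its underside.
- jar1: Jar like jar0, on the platform.
- jar2: Jar like jar0, on the platform.
- stopper: Tapered black rubber stopper, 30 mm across, 28 mm tall, loose on the deck behind the start button, towards the timer. Origin at the centre of its underside.
- flask: Glass bottle with metal cap, 66 mm across, 170 mm tall, loose on the table to the left of the shaker. Origin at the centre of its underside.
- sprayer: Clear spray bottle with white head, 76 mm across, 176 mm tall, loose on the table to the right of the shaker. Origin at the centre of its underside.
- beaker: Clear open beaker, 70 mm across, 80 mm tall, loose on the table to the left of the shaker. Origin at the centre of its underside.

How it is judged (in metres and radians):
On the way, in this order (a step that is already met when the one before it is completed fails the run):
1. the speed dial rests at position 5, start button up (value of joint dial between 2.99159 and 3.29159 rad and value of joint start below 0.002 m), for 0.3 s.
2. the start button is pressed down with the dial at 5 (value of joint dial between 2.99159 and 3.29159 rad and value of joint start above 0.0045 m), for 0.05 s.
At the end, for the whole second after the job is handed in: The speed dial rests at click 5 (3.142 rad, within 0.15), the start button has been pressed after that (at least 4.5 of its 6 mm) and is up again, the timer's tip is within 6 mm of its start and every loose thing within 20 mm of where it stood (all of step 1 and velocity of joint dial between -0.1 and 0.1 rad/s and distance of timer_tip from where it was at the start of the episode below 0.006 m and distance of each of jar0, jar1, jar2, stopper, flask, sprayer, beaker from where it was at the start of the episode below 0.02 m); the robot touches nothing.
It fails at once if the start button is pressed while the speed dial is not at position 5 (value of joint start above 0.003 m and not (value of joint dial between 2.89027 and 3.39292 rad)).
It fails at once if the timer knob is turned (distance of timer_tip from where it was at the start of the episode above 0.008 m).
It fails at once if a jar or the stopper on the shaker is lifted, carried, pushed more than 20 mm or tipped over (distance of any of jar0, jar1, jar2, stopper from where it was at the start of the episode above 0.02 m or angle between any of jar0, jar1, jar2, stopper's own z axis and vertical above 0.5 rad).
It fails at once if a bottle or the beaker beside it is lifted, carried, pushed more than 20 mm or tipped over (distance of any of flask, sprayer, beaker from where it was at the start of the episode above 0.02 m or angle between any of flask, sprayer, beaker's own z axis and vertical above 0.5 rad).
It also fails if it takes over 58 s, if anything falls off the work surface, if the arm or the gripper's body presses on something with over 40 N, if the wrist force passes 120 N, or if a joint passes its speed limit or range.

## Working session

There is one attempt and no reset: what is moved stays moved. The work goes in short steps, Python scripts to look and compute and a tool call to move; the robot and the scene stay as the last step left them, time stands still between calls to the robot, and variables do not carry over. Pictures are saved under pics/ and viewed, and the job is handed in when it is done.

Besides the shell and the picture viewer there is one more tool, called after "Request:" in YAML: its name, and indented under it one key for each argument. play_rows: Moves the arm, as the interface text tells. Its arguments: {"type":"object","properties":{"slide":{"type":"array"},"turn":{"type":"array"},"fingers":{"type":"array"}},"required":["slide","turn","fingers"]}

```bash
mkdir -p pics; ls; cat > h.py <<'E'
import numpy as np, cv2
from cell import ctrl, vision
def cast(cp,u,v,z):
    # ray onto plane z
    R=np.array(cp['rotation']);p=np.array(cp['position'])
    d=R@np.array([(u-cp['cx'])/cp['fx'],-(v-cp['cy'])/cp['fy'],-1.0])
    return p+d*(z-p[2])/d[2]
def proj(cp,P):
    R=np.array(cp['rotation']);p=np.array(cp['position'])
    c=R.T@(np.array(P,float)-p)
    return cp['cx']+cp['fx']*c[0]/-c[2], cp['cy']-cp['fy']*c[1]/-c[2]
E
python3 - <<'E'
from h import *
for n in ("scene","top"):
    im,d=vision.get_image(n); cv2.imwrite(f"pics/{n}0.png",im); np.save(f"{n}0.npy",d); print(n,vision.camera_params(n))
s=ctrl.read_state();print({k:np.round(s[k],3) for k in s})
E
```

```text
pics
scene {'fx': 411.8221922061087, 'fy': 411.8221922061087, 'cx': 282.274074309372, 'cy': 210.0768255209988, 'position': array([1079.92888339, -170.69283093,  721.32035468]), 'rotation': array([0.69128235, 0.00629248, 1.2461912 ])}
top {'fx': 379.1264012362937, 'fy': 379.1264012362937, 'cx': 288.4770995318376, 'cy': 220.8882493484515, 'position': array([425.47364547,   1.23913828, 962.34915232]), 'rotation': array([ 0.20044626,  0.01912199, -1.57495879])}
{'clock': np.float64(0.1), 'qpos': array([ 1.112,  0.629,  0.038,  1.518, -0.027,  0.996, -0.02 ]), 'qd': array([-0.   , -0.003, -0.001, -0.002, -0.001,  0.   , -0.001]), 'tau': array([ 2.0000e-03, -5.6453e+01,  1.2310e+00, -1.9397e+01,  1.1000e-02,
        6.0000e-03,  0.0000e+00]), 'eef_pos': array([ 248.645, -599.984,  230.488]), 'tool_rot': array([-3.14 ,  0.   ,  0.393]), 'force': array([0.285, 0.33 , 0.06 ]), 'torque': array([ 0.029, -0.037,  0.02 ]), 'width': np.float64(85.443)}
```

View pics/scene0.png

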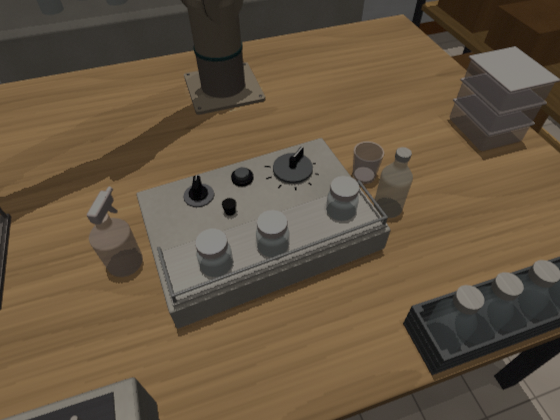

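View pics/top0.png

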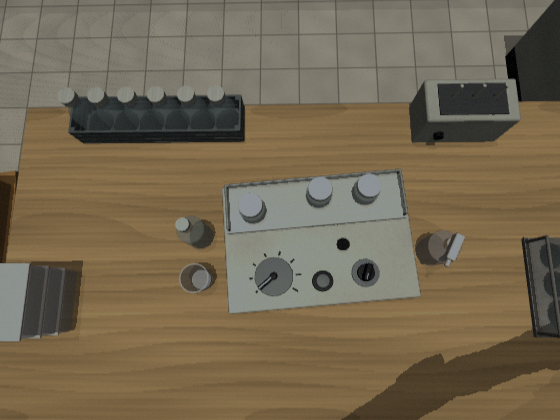

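```bash
cat >> h.py <<'E'
from scipy.spatial.transform import Rotation as Ro
def cam(n):
    cp=dict(vision.camera_params(n)); cp['rotation']=Ro.from_euler('xyz',cp['rotation']).as_matrix(); return cp
E
python3 - <<'E'
from h import *
im=cv2.imread("pics/top0.png");c=im[210:320,215:425];cv2.imwrite("pics/topz.png",cv2.resize(c,(798,418),interpolation=cv2.INTER_CUBIC))
im=cv2.imread("pics/scene0.png");c=im[130:230,170:350];cv2.imwrite("pics/scz.png",cv2.resize(c,(792,440),interpolation=cv2.INTER_CUBIC))
E
```

```text
(no output)
```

View pics/topz.png

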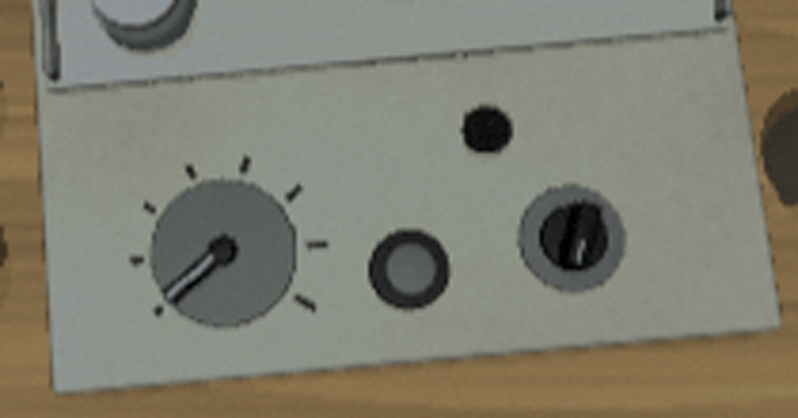

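View pics/scz.png

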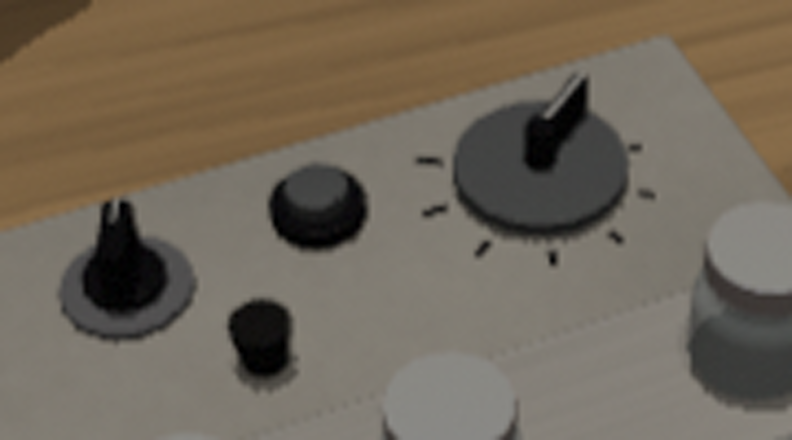

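```bash
python3 - <<'E'
from h import *
cp=cam("top"); z=lambda u,v,h: cast(cp,215+u/3.8-.37,210+v/3.8-.37,h)
S=[(158,311),(137,260),(150,208),(191,172),(245,163),(294,192),(317,244),(305,304)]
P=np.array([z(*s,80) for s in S])[:,:2]
A=np.c_[2*P,np.ones(8)];s=np.linalg.lstsq(A,(P**2).sum(1),rcond=None)[0];print("circle strokes",s[:2],(s[2]+s[0]**2+s[1]**2)**.5)
disc=np.array([z(*q,93)[:2] for q in [(151,253),(297,253),(223,179),(223,327)]]);print("disc",disc.mean(0),np.ptp(disc,0))
c=disc.mean(0)
ang=np.degrees(np.arctan2(*(P-c).T[::-1]));print("stroke ang",ang, "yaw est",(ang-(126-36*np.arange(8))+180)%360-180)
print("hub",z(223,247,117),"tip",z(168,298,117)); t=z(168,298,117)[:2];print(np.degrees(np.arctan2(*(t-c)[::-1])))
print("btn", z(410,269,95), "btn",z(410,269,100),"timer",z(574,237,100),"timer tip",z(579,262,115),z(585,210,115))
print("corners FL",z(55,392,80),"FR",z(779,326,80),"stopper",z(487,129,100))
d=np.load("top0.npy"); 
def dp(u,v):
    u=215+u/3.8;v=210+v/3.8;D=d[int(round(v)),int(round(u))]
    return cp['position']+cp['rotation']@np.array([(u-cp['cx'])/cp['fx']*D,-(v-cp['cy'])/cp['fy']*D,-D])
for q in [(410,269),(260,260),(223,247),(350,150),(380,270),(487,129),(577,240),(110,350)]: print(q,dp(*q).round(1))
E
```

```text
circle strokes [474.76952853  49.92004706] 55.01536505554973
disc [474.2970855   51.88185505] [87.81067042 87.4733631 ]
stroke ang [ 130.22700429   93.6872039    58.56338481   22.71866973  -12.53620023
  -48.61991276  -84.27347733 -121.9004121 ] yaw est [4.22700429 3.6872039  4.56338481 4.71866973 5.46379977 5.38008724
 5.72652267 4.0995879 ]
hub [476.19822354  50.76699804 117.        ] tip [447.0817831   82.52538786 117.        ]
131.60909605625224
btn [463.95625709 -59.25842093  95.        ] btn [463.73441671 -58.90967118 100.        ] timer [ 481.98985424 -156.31695642  100.        ] timer tip [ 466.59234179 -155.82399033  115.        ] [ 496.63238217 -160.6757997   115.        ]
corners FL [393.0183916  153.07760367  80.        ] FR [ 429.85929349 -279.59283007   80.        ] stopper [ 546.82471339 -107.02071466  100.        ]
(410, 269) [462.9 -59.7  99.9]
(260, 260) [468.9  29.1  94. ]
(223, 247) [475.3  49.9 118.6]
(350, 150) [536.1 -25.8  82. ]
(380, 270) [462.8 -42.5  90.3]
(487, 129) [ 544.8 -106.7  108.7]
(577, 240) [ 477.7 -153.9  126.6]
(110, 350) [416.6 119.7  80.7]
```

```bash
cat >> h.py <<'E'
def rows(W,n=5):
    "W: list of (x,y,z,yawdeg) world targets -> slide/turn relative to measured pose"
    s=ctrl.read_state(); p=np.array(s['eef_pos']); R=Ro.from_euler('xyz',s['tool_rot']).as_matrix()
    yaw=np.degrees(np.arctan2(R[1,0],R[0,0]))
    print("pos",p.round(1),"yaw %.1f"%yaw,"F",np.round(s['force'],1),"w",round(float(s['width']),1),"t",round(float(s['clock']),2),"q",np.round(s['qpos'],2))
    for w in W:
        t=(w[3]-yaw+180)%360-180
        print((R.T@(np.array(w[:3])-p)).round(1).tolist(), round(-np.radians(t),3))
AX=np.array([475.,51.])
def pose(phi,r,d,z,c=0):
    a=np.radians(phi);u=np.array([np.cos(a),np.sin(a)]);n=np.array([-u[1],u[0]])
    return (*(AX+r*u+d*n),z,phi+c)
E
python3 - <<'E'
from h import *
p=pose(131,32,35,200);print(p)
rows([(300,-550,260,40),(450,-300,260,60)]+[p])
E
```

```text
(np.float64(427.59127576450675), np.float64(52.18864055246095), 200, 131)
pos [ 248.6 -600.   230.5] yaw 22.5 F [0.3 0.3 0.1] w 85.4 t 0.1 q [ 1.11  0.63  0.04  1.52 -0.03  1.   -0.02]
[66.6, -26.6, -29.5] -0.305
[300.9, -200.1, -29.2] -0.654
[415.0, -533.9, 31.4] -1.894
```

Request:
play_rows:
  slide:
    - [60,-25,-30]
    - [115,-58,-30]
    - [170,-95,-30]
    - [225,-135,-30]
    - [280,-175,-30]
  turn: [-0.15,-0.3,-0.45,-0.6,-0.7]
  fingers: [0,0,0,0,0]

```text
clock: 0.72
eef_pos: [428.2, -350.2, 260.6]
tool_rot: [-3.14, -0.001, 1.096]
force: [1.7, -0.4, -0.1]
width: 0.3
```

```bash
python3 - <<'E'
from h import *
rows([pose(131,32,35,200)])
E
```

```text
pos [ 428.2 -350.2  260.6] yaw 62.8 F [ 1.7 -0.4 -0.1] w 0.3 t 0.72 q [ 0.75  0.46 -0.17  1.75  0.09  0.94  0.07]
[357.7, -184.3, 61.3] -1.19
```

Request:
play_rows:
  slide:
    - [52,-27,0]
    - [104,-54,0]
    - [156,-81,0]
    - [208,-108,10]
    - [260,-135,20]
  turn: [-0.18,-0.36,-0.54,-0.72,-0.9]
  fingers: [0,0,0,0,0]

```text
clock: 1.35
eef_pos: [426.6, -55.5, 241.0]
tool_rot: [3.141, -0.001, 2.002]
force: [0.9, 0.6, -0.0]
width: 0.3
```

```bash
python3 - <<'E'
from h import *
rows([pose(131,32,35,200)])
E
```

```text
pos [426.6 -55.5 241. ] yaw 114.7 F [ 0.9  0.6 -0. ] w 0.3 t 1.35 q [ 0.43  0.33 -0.48  2.07  0.21  0.78  0.26]
[97.4, 45.9, 41.2] -0.284
```

Request:
play_rows:
  slide:
    - [50,23,20]
    - [97,46,41]
    - [97,46,41]
  turn: [-0.14,-0.28,-0.28]
  fingers: [0,0,0]

```text
clock: 1.72
eef_pos: [426.7, 56.1, 199.2]
tool_rot: [3.141, -0.004, 2.291]
force: [-0.0, -0.1, 0.2]
width: 0.2
```

```bash
python3 - <<'E'
from h import *
rows([pose(131,32,35,130),pose(131,32,35,101)])
cp=cam("wrist");im,d=vision.get_image("wrist");cv2.imwrite("pics/w1.png",im)
print(proj(cp,(475,51,93)),proj(cp,(464,-59,99)), cp['position'])
im,d=vision.get_image("top");cv2.imwrite("pics/t1.png",im[180:330,150:430].repeat(2,0).repeat(2,1))
E
```

```text
pos [426.7  56.1 199.2] yaw 131.3 F [-0.  -0.1  0.2] w 0.2 t 1.73 q [ 0.2   0.41 -0.54  2.12  0.32  0.68  0.17]
[-3.8, -2.0, 69.2] 0.005
[-3.9, -2.0, 98.2] 0.005
(np.float64(319.1057117624205), np.float64(246.03841361393222)) (np.float64(230.4041270864101), np.float64(323.99774241713806)) [382.73799903 106.04984386 341.66469662]
```

View pics/w1.png

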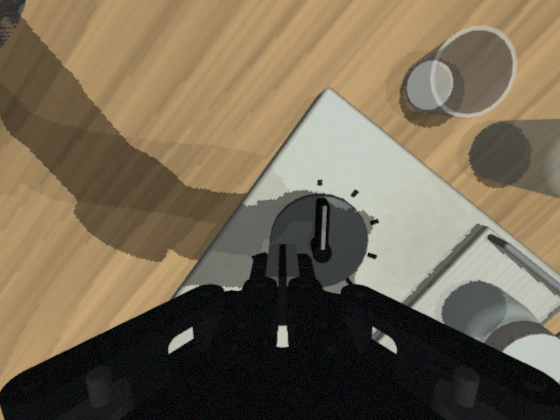

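View pics/t1.png

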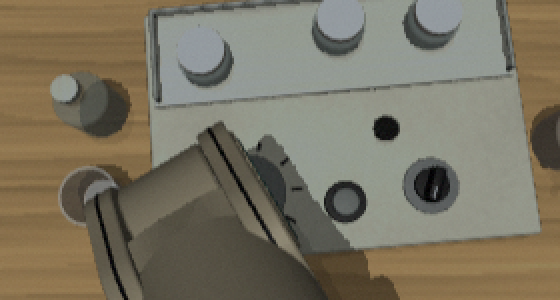

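```bash
python3 - <<'E'
from h import *
cp=cam("wrist")
print(cp['fx'],cast(cp,319.5,240,93),cast(cp,321,253,117),cast(cp,323,201,117))
im=cv2.imread("pics/w1.png")
# flask/beaker clearance only: stroke positions
for q in [(320,182),(354,193),(375,221),(372,256)]: print(cast(cp,*q,80).round(1))
sc=cam("scene"); f=lambda u,v,z:cast(sc,170+u/4.4-.4,130+v/4.4-.4,z).round(1)
print("scene disc",f(541,165,93),"btn",f(317,187,99))
E
```

```text
301.4908826731389 [472.41340524  50.3008078   93.        ] [472.39295511  47.88381075 117.        ] [444.16511034  80.6501719  117.        ]
[440.4  88.   80. ]
[470.  100.5  80. ]
[502.8  94.3  80. ]
[525.4  68.1  80. ]
scene disc [478.5  51.   93. ] btn [463.3 -58.4  99. ]
```

Request:
play_rows:
  slide:
    - [-4,-2,35]
    - [-4,-2,65]
    - [-4,-2,85]
    - [-4,-2,98]
    - [-4,-2,98]
  turn: [0,0,0,0,0]
  fingers: [0,0,0,0,0]

```text
clock: 2.45
eef_pos: [428.2, 46.6, 101.5]
tool_rot: [-3.14, -0.002, 2.281]
force: [-0.3, -0.0, -0.2]
width: 0.1
```

```bash
python3 - <<'E'
from h import *
rows([pose(131,32,d,101) for d in (28,24,20,16)])
im,d=vision.get_image("wrist");cv2.imwrite("pics/w2.png",im)
E
```

```text
pos [428.2  46.6 101.5] yaw 130.7 F [-0.3 -0.  -0.2] w 0.1 t 2.45 q [ 0.09  0.58 -0.37  2.22  0.5   0.42  0.02]
[4.7, 10.1, 0.5] -0.006
[4.7, 14.1, 0.5] -0.006
[4.7, 18.1, 0.5] -0.006
[4.8, 22.1, 0.5] -0.006
```

View pics/w2.png

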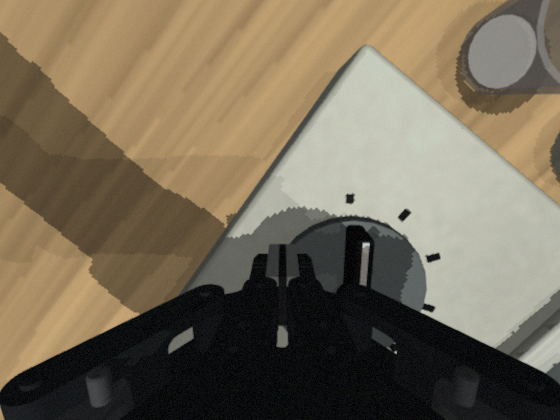

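Request:
play_rows:
  slide:
    - [4,6,0]
    - [5,10,0]
    - [5,14,0]
    - [5,18,0]
    - [5,18,0]
  turn: [0,0,0,0,0]
  fingers: [0,0,0,0,0]

```text
clock: 3.12
eef_pos: [439.4, 62.8, 102.1]
tool_rot: [3.142, -0.001, 2.281]
force: [-0.3, 0.6, -0.1]
width: 0.3
```

```bash
python3 - <<'E'
from h import *
rows([pose(131,32,d,101) for d in (20,16)])
im,d=vision.get_image("wrist");cv2.imwrite("pics/w3.png",im)
E
```

```text
pos [439.4  62.8 102.1] yaw 130.7 F [-0.3  0.6 -0.1] w 0.3 t 3.12 q [ 0.06  0.59 -0.38  2.19  0.49  0.45 -0.  ]
[-0.3, -0.9, 1.1] -0.005
[-0.2, 3.1, 1.1] -0.005
```

View pics/w3.png

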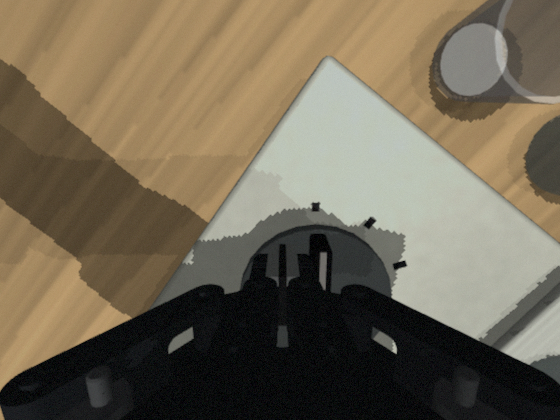

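```bash
python3 - <<'E'
from h import *
rows([pose(p,32,18,101.5) for p in (124,117,110,103,97)])
E
```

```text
pos [439.1  62.6 102. ] yaw 130.7 F [ 1.3 -0.6 -0.6] w 0.4 t 3.17 q [ 0.06  0.59 -0.38  2.19  0.49  0.45 -0.  ]
[1.7, 5.5, 0.5] 0.117
[3.2, 9.8, 0.5] 0.239
[4.1, 14.1, 0.5] 0.361
[4.5, 18.6, 0.5] 0.484
[4.4, 22.5, 0.5] 0.588
```

Request:
play_rows:
  slide:
    - [1.5,5.5,0.5]
    - [3,10,0.5]
    - [4,14,0.5]
    - [4.5,18.5,0.5]
    - [4.5,22.5,0.5]
  turn: [0.12,0.24,0.36,0.48,0.59]
  fingers: [0,0,0,0,0]

```text
clock: 3.8
eef_pos: [452.8, 80.4, 101.4]
tool_rot: [-3.139, -0.0, 1.687]
force: [-1.8, -1.3, 1.0]
width: -0.0
```

```bash
python3 - <<'E'
from h import *
rows([pose(p,32,18,101.5) for p in (90,83,76,69,61)])
im,d=vision.get_image("wrist");cv2.imwrite("pics/w4.png",im)
E
```

```text
pos [452.8  80.4 101.4] yaw 96.7 F [-1.8 -1.3  1. ] w -0.0 t 3.8 q [-0.08  0.59 -0.22  2.15  0.29  0.43 -0.41]
[2.0, 4.5, -0.1] 0.117
[3.5, 8.7, -0.1] 0.239
[4.5, 13.1, -0.1] 0.361
[4.9, 17.6, -0.1] 0.483
[4.7, 22.7, -0.1] 0.623
```

View pics/w4.png

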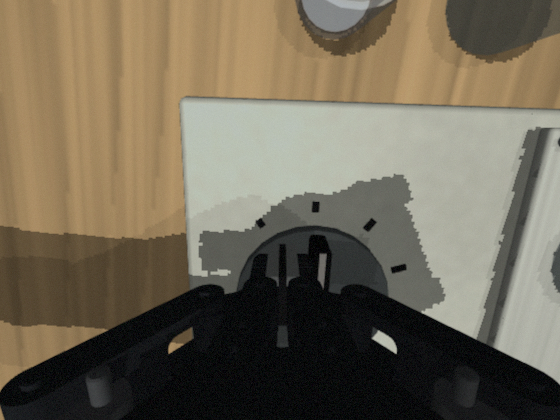

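Request:
play_rows:
  slide:
    - [2,4.5,0]
    - [3.5,8.5,0]
    - [4.5,13,0]
    - [5,17.5,0]
    - [4.5,22.5,0]
  turn: [0.12,0.24,0.36,0.48,0.62]
  fingers: [0,0,0,0,0]

```text
clock: 4.47
eef_pos: [473.8, 87.5, 101.2]
tool_rot: [-3.138, 0.002, 1.062]
force: [-4.7, 2.2, 1.4]
width: -0.2
```

```bash
python3 - <<'E'
from h import *
rows([pose(p,32,18,101.5) for p in (54,47,40,33,25)])
im,d=vision.get_image("wrist");cv2.imwrite("pics/w5.png",im)
E
```

```text
pos [473.8  87.5 101.2] yaw 60.8 F [-4.7  2.2  1.4] w -0.2 t 4.47 q [-0.2   0.61 -0.05  2.09  0.07  0.45 -0.82]
[2.6, 4.8, -0.3] 0.119
[4.0, 9.0, -0.4] 0.242
[5.0, 13.4, -0.4] 0.364
[5.4, 17.9, -0.4] 0.486
[5.1, 23.0, -0.4] 0.626
```

View pics/w5.png

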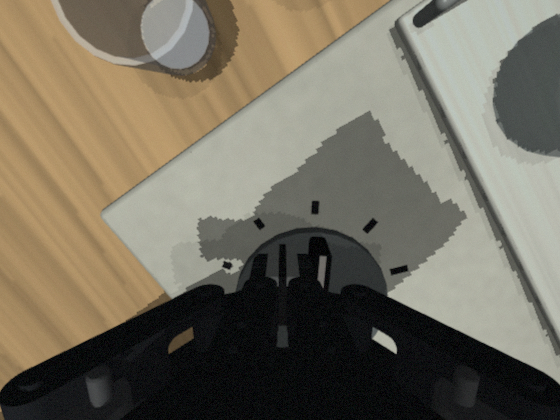

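Pointer at stroke 2 (third stroke from the shortest, at (315,207)). Same again.

Request:
play_rows:
  slide:
    - [2.5,5,0]
    - [4,9,0]
    - [5,13.5,0]
    - [5.5,18,0]
    - [5,23,0]
  turn: [0.12,0.24,0.36,0.48,0.62]
  fingers: [0,0,0,0,0]

```text
clock: 5.15
eef_pos: [496.1, 81.0, 100.9]
tool_rot: [-3.139, 0.005, 0.437]
force: [-1.5, 3.6, -0.2]
width: 0.1
```

```bash
python3 - <<'E'
from h import *
rows([pose(p,32,18,101.5) for p in (18,11,4,-3,-11)])
im,d=vision.get_image("wrist");cv2.imwrite("pics/w6.png",im)
E
```

```text
pos [496.1  81.  100.9] yaw 25.0 F [-1.5  3.6 -0.2] w 0.1 t 5.15 q [-0.29  0.63  0.11  2.04 -0.14  0.49 -1.21]
[2.2, 4.3, -0.6] 0.123
[3.6, 8.5, -0.7] 0.245
[4.6, 12.9, -0.7] 0.367
[4.9, 17.4, -0.7] 0.489
[4.7, 22.5, -0.7] 0.629
```

View pics/w6.png

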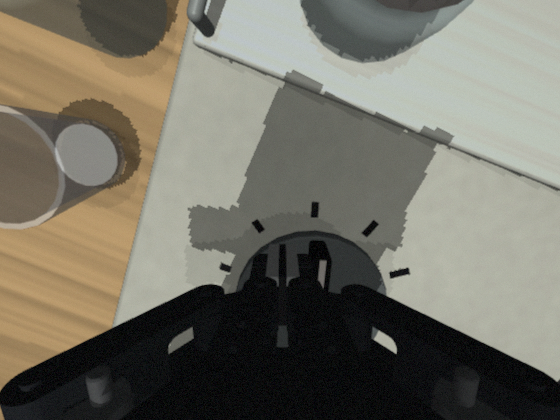

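Request:
play_rows:
  slide:
    - [2,4.5,-0.5]
    - [3.5,8.5,-0.5]
    - [4.5,13,-0.5]
    - [5,17.5,-0.5]
    - [4.5,22.5,-0.5]
  turn: [0.12,0.24,0.36,0.48,0.62]
  fingers: [0,0,0,0,0]

```text
clock: 5.82
eef_pos: [509.7, 62.2, 101.2]
tool_rot: [3.141, 0.006, -0.187]
force: [0.8, 2.6, -0.9]
width: -0.4
```

```bash
python3 - <<'E'
from h import *
rows([pose(p,32,18,101.5) for p in (-18,-25,-32,-38,-42)])
im,d=vision.get_image("wrist");cv2.imwrite("pics/w7.png",im)
E
```

```text
pos [509.7  62.2 101.2] yaw -10.7 F [ 0.8  2.6 -0.9] w -0.4 t 5.83 q [-0.36  0.65  0.28  2.01 -0.34  0.53 -1.59]
[2.0, 3.6, -0.3] 0.127
[3.5, 7.9, -0.4] 0.249
[4.4, 12.3, -0.4] 0.371
[4.7, 16.1, -0.3] 0.476
[4.7, 18.7, -0.3] 0.546
```

View pics/w7.png

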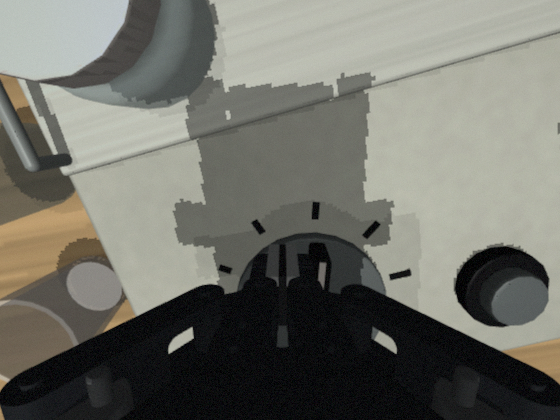

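Request:
play_rows:
  slide:
    - [2,4,0]
    - [3.5,8,0]
    - [4.5,12.5,0]
    - [4.5,16,0]
    - [4.5,19,0]
  turn: [0.13,0.25,0.37,0.47,0.54]
  fingers: [0,0,0,0,0]

```text
clock: 6.5
eef_pos: [510.1, 42.2, 101.0]
tool_rot: [3.137, 0.004, -0.729]
force: [0.2, 0.1, -1.0]
width: -0.1
```

```bash
python3 - <<'E'
from h import *
rows([pose(-49,32,17,101.5),pose(-49,32,18,101.5),pose(-45,34,32,101.5)])
im,d=vision.get_image("wrist");cv2.imwrite("pics/w8.png",im)
E
```

```text
pos [510.1  42.2 101. ] yaw -41.8 F [ 0.2  0.1 -1. ] w -0.1 t 6.5 q [-0.42  0.68  0.43  2.02 -0.51  0.56 -1.93]
[1.8, 4.0, -0.5] 0.126
[1.9, 3.0, -0.5] 0.126
[3.7, -13.2, -0.6] 0.057
```

View pics/w8.png

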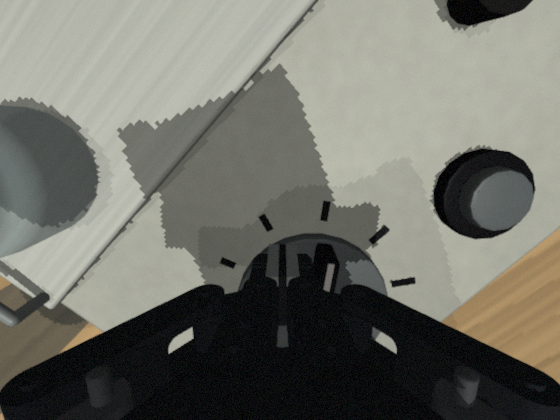

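Request:
play_rows:
  slide:
    - [1,-8,0]
    - [1,-12,-5]
    - [1,-12,-30]
    - [1,-12,-60]
    - [1,-12,-70]
  turn: [0,0,0,0,0]
  fingers: [0,0,0,0,0]

```text
clock: 7.18
eef_pos: [520.4, 50.4, 172.6]
tool_rot: [3.139, 0.002, -0.729]
force: [-1.1, 0.1, -0.0]
width: -0.3
```

```bash
python3 - <<'E'
from h import *
rows([(464,-59,150,-42),(464,-59,115,-42)])
cp=cam("wrist")
im,d=vision.get_image("wrist");cv2.imwrite("pics/w9.png",im);np.savez("w9.npz",**cp)
im,d=vision.get_image("top");cv2.imwrite("pics/t9.png",im[180:330,150:430].repeat(2,0).repeat(2,1))
E
```

```text
pos [520.4  50.4 172.6] yaw -41.8 F [-1.1  0.1 -0. ] w -0.3 t 7.17 q [-0.5   0.58  0.53  1.94 -0.43  0.73 -2.02]
[30.8, 119.1, 22.8] 0.004
[30.9, 119.0, 57.8] 0.004
```

View pics/w9.png

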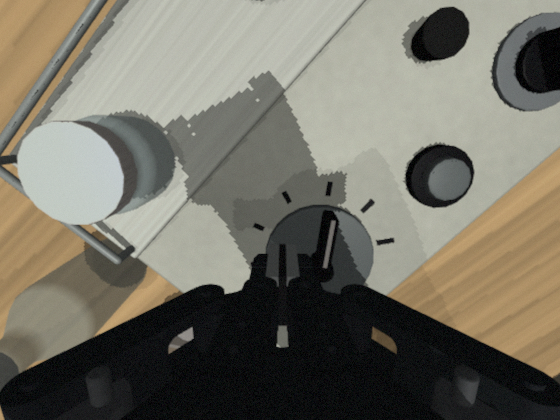

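View pics/t9.png

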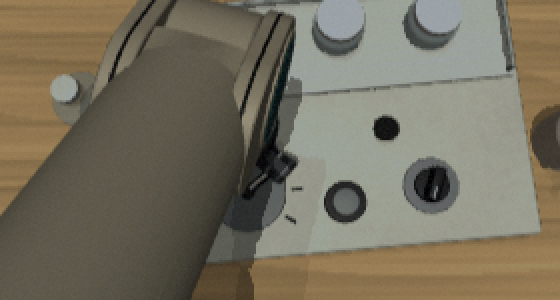

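Request:
play_rows:
  slide:
    - [10,45,0]
    - [20,85,10]
    - [30,119,25]
    - [31,119,45]
    - [31,119,50]
  turn: [0,0,0,0,0]
  fingers: [0,0,0,0,0]

```text
clock: 7.9
eef_pos: [462.2, -58.9, 120.5]
tool_rot: [3.136, 0.006, -0.73]
force: [-0.7, 0.8, -0.4]
width: -0.2
```

```bash
python3 - <<'E'
from h import *
cp=dict(np.load("w9.npz"));print(cast(cp,450,180,99), cast(cp,319.5,250,93))
rows([(464,-59,110,-42),(464,-59,94,-42)])
im,d=vision.get_image("scene");cv2.imwrite("pics/s10.png",cv2.resize(im[80:260,130:370],None,fx=3,fy=3))
E
```

```text
[460.73805396 -59.85533808  99.        ] [479.18286889  46.90808797  93.        ]
pos [462.2 -58.9 120.5] yaw -41.8 F [-0.7  0.8 -0.4] w -0.2 t 7.9 q [-0.23  0.6   0.43  2.12 -0.49  0.52 -1.73]
[1.5, -1.2, 10.5] 0.003
[1.6, -1.3, 26.5] 0.003
```

View pics/s10.png

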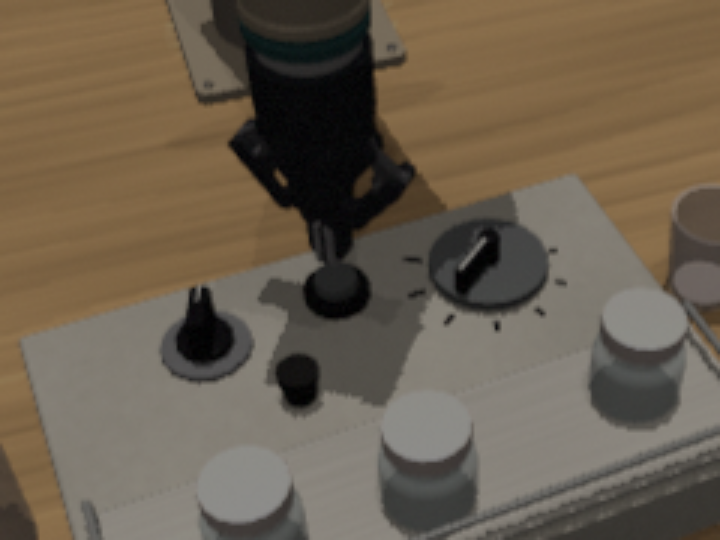

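Request:
play_rows:
  slide:
    - [1,-1,10]
    - [1,-1,18]
    - [1,-1,22]
    - [1,-1,25]
    - [1,-1,27]
  turn: [0,0,0,0,0]
  fingers: [0,0,0,0,0]

```text
clock: 8.57
eef_pos: [464.2, -58.0, 95.4]
tool_rot: [3.139, 0.006, -0.729]
force: [-6.4, 3.5, 40.8]
width: -0.3
```

Request:
play_rows:
  slide:
    - [0,0,1]
  turn: [0]
  fingers: [0]

```text
clock: 8.7
eef_pos: [464.1, -58.0, 95.9]
tool_rot: [3.141, 0.006, -0.729]
force: [-3.1, -0.9, 13.1]
width: 0.3
```

Request:
play_rows:
  slide:
    - [0,0,0.5]
    - [0,0,0.5]
  turn: [0,0]
  fingers: [0,0]

```text
clock: 8.95
eef_pos: [464.1, -58.0, 96.0]
tool_rot: [3.141, 0.006, -0.729]
force: [-2.0, 1.1, 8.3]
width: -0.0
```

Request:
play_rows:
  slide:
    - [0,0,-1.5]
    - [0,0,-1.5]
  turn: [0,0]
  fingers: [0,0]

```text
clock: 9.2
eef_pos: [464.1, -58.0, 97.8]
tool_rot: [-3.142, 0.005, -0.729]
force: [-0.5, 0.6, 4.6]
width: -0.1
```

Request:
play_rows:
  slide:
    - [0,0,-1.5]
    - [0,0,-1.5]
  turn: [0,0]
  fingers: [0,0]

```text
clock: 9.45
eef_pos: [464.1, -58.0, 99.3]
tool_rot: [-3.142, 0.005, -0.729]
force: [-0.3, 1.3, 3.0]
width: 0.1
```

Request:
play_rows:
  slide:
    - [0,0,-1.5]
    - [0,0,-1.5]
  turn: [0,0]
  fingers: [0,0]

```text
clock: 9.7
eef_pos: [464.0, -58.0, 100.8]
tool_rot: [3.142, 0.005, -0.729]
force: [0.3, -0.4, 2.4]
width: 0.4
```

Request:
play_rows:
  slide:
    - [0,0,-1.5]
    - [0,0,-1.5]
  turn: [0,0]
  fingers: [0,0]

```text
clock: 9.95
eef_pos: [464.1, -58.1, 102.2]
tool_rot: [3.141, 0.005, -0.729]
force: [0.4, -0.3, -0.1]
width: -0.2
```

Request:
play_rows:
  slide:
    - [0,0,-30]
    - [0,0,-70]
    - [-30,30,-110]
    - [-70,60,-120]
    - [-90,90,-120]
  turn: [0,0,0,0,0]
  fingers: [0,0,0,0,0]

```text
clock: 10.58
eef_pos: [335.7, -65.1, 223.1]
tool_rot: [-3.14, 0.006, -0.728]
force: [-0.3, 0.3, 0.5]
width: -0.5
```

```bash
python3 - <<'E'
from h import *
rows([])
a=cv2.imread("pics/scene0.png")
im,d=vision.get_image("scene");cv2.imwrite("pics/s11.png",np.vstack([cv2.resize(im[130:230,170:350],None,fx=3,fy=3),cv2.resize(a[130:230,170:350],None,fx=3,fy=3)]))
im,d=vision.get_image("top");cv2.imwrite("pics/t11.png",im[150:330,150:490].repeat(2,0).repeat(2,1))
E
```

```text
pos [335.7 -65.1 223.1] yaw -41.7 F [-0.3  0.3  0.5] w -0.5 t 10.57 q [-0.4   0.25  0.64  2.31 -0.26  0.64 -1.86]
```

View pics/s11.png

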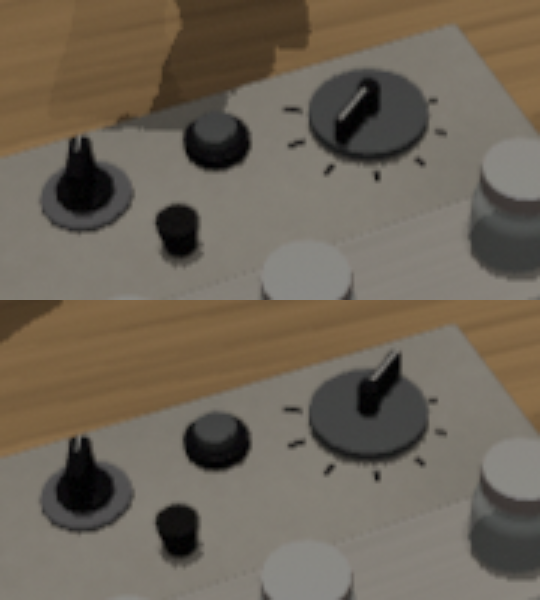

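View pics/t11.png

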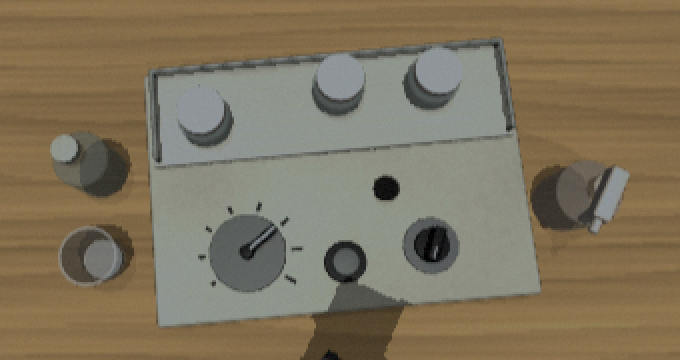

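The picture shows the pointer line from the hub (247,251) to (276,228), aimed at stroke 5 (285,219). Two longer strokes follow, at (297,249) and (291,280). The button is up, and the timer, stopper, jars and bottles are where they stood. I'm handing the job in.

```bash
python3 -c "
from cell import ctrl
print(ctrl.finish_job())"
```

```text
the job is handed in; nothing more can be done
None
```

I set the dial to click 5, pressed the start button once, and handed the job in at about 10.6 s. The hand-in gives no verdict.

- **Dial:** It started at click 0. I pushed it round clockwise with the shut fingertips, one click per move. The last top and scene pictures show the pointer on stroke 5, with the two longest strokes after it.
- **Start button:** I pressed it only after the dial was at 5. It stopped hard at the bottom. As I lifted, the force fell from 8 N to 0 over about 6 mm, which matches its full travel. The scene view shows it up again.
- **Surroundings:** By eye, the timer knob, stopper, jars, bottles and beaker look unmoved in the last pictures. I did not measure their positions. The arm ended clear of everything, with about zero force on the tool.

**Disagreements:**
- The press briefly reached 41 N at the wrist, more than I intended. That is under the 120 N wrist limit, and the fingertip was the only part in contact. The 40 N limit applies to the arm and gripper body.
- The three cameras disagreed by about 4–6 mm on the dial axis. I worked from (475, 51), close to the middle of the readings.

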